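# Scoop the last two balls out of the tote and seat the scoop on the counting scale

## Task

Use the scoop to pick up the last two balls in the tote (they roll away from its nose unless a corner of the tote stops them) and bring them in it to the counting scale. Seat the scoop fully home in the scale's cradle with both balls still in it, its heel tucked under the lip and its nose swung down flat behind the kerb, and let go. Do not touch the balls with the gripper, and leave the other things on the counter where they are.

Things in the scene. Friction and masses are not known exactly. Their poses are not given: they have to be found in the camera images.
- tote: Grey stock tote, fixed, open on top, straight walls, square corners. Outside 220 (x) x 360 (y) x 80 mm (rim stands out 9 mm more). Origin: centre of its underside; x away from the robot, y left along its length, z up. Inner wall faces at x = +-105 and y = +-175 mm, inner floor at z = 5 mm. The scoop stands in the half nearer the robot, nose to the left; the balls lie near the far long wall.
- ball_1: Smooth white plastic ball, 60 mm in diameter, about 20 g; origin at its centre, its axes mean nothing. On the tote's floor 0 to 21 mm off the far long wall, the one more to the left. Slides and rolls easily.
- ball_2: The second, identical ball (60 mm, origin at its centre), near the same wall, the one more to the right. Pushed one behind the other, the balls stay in line only if both lie close to the wall.
- scoop: Aluminium scoop, about 180 g, black grip above it, on its flat underside. Origin: underside, midway along its 155 mm; x to the open nose, y left, z up. Pan 79 mm wide outside, 73 inside, 3 mm thick (2 at the nose edge); rear wall 48 mm high, inner face at x = -49.5 mm, so the two balls fit in a row. Side walls fall from 48 mm at the rear to 9 mm at the nose.
- scoop_grip (a point): Centre of the scoop's grip: a straight black bar 96 mm long (along the scoop's x), 22 mm wide and 22 mm high, held over the pan by a strap from the rear wall, free on both sides; take it across its width from above. 8 mm ahead of the scoop's origin, 118 mm above its underside. Axes as the scoop's.
- scoop_nose (a point): Middle of the scoop's front edge, on the underside, at x = +77.5 mm of the scoop. Dragged sideways while pressed on the floor, the scoop trips over its edge; along its length it slides well. Axes as the scoop's.
- scoop_heel (a point): Middle of the rear edge, on the underside (x = -77.5 mm of the scoop), of the heel: a flat tongue 46 mm wide and 3 mm thick that runs back 25 mm from the foot of the rear wall. Axes as the scoop's.
- scale: White counting scale, fixed, about 190 x 170 mm and 52 mm high, display and keys along the edge that faces the robot. Origin: centre of its underside; x points away from the display, z up. Carries the cradle. Mind what hangs over the back of the counter: a power strip behind the scale, 0.68 m ahead of the robot, from 0.34 m up, and shelves from 0.71 m ahead, from 0.33 m up.
- cradle: Steel scoop cradle on the scale, fixed: plate 170 x 102 mm, nose end 6 degrees higher than the heel end. Origin: on the plate's upper face, mid-width, at the heel end's upright web. x up the plate to the nose end, y left, z square to the plate. Side guides 44 mm either side of the middle, 6 mm high and flared above, from x = 40 to 130 mm. Seated, the scoop's axes match these, its underside on the plate.
- cradle_lip (a point): Middle of the free edge of the lip at the cradle's heel end, at its underside: 16 mm ahead of the web (x = 16) and 12 mm above the plate. The lip is 66 mm wide, 3 mm thick and roofs x = 0 to 16 mm; the scoop's heel goes under it. Axes as the cradle's.
- cradle_kerb (a point): Middle of the kerb at the cradle's nose end, at the foot of its inner face, x = 163 mm. 66 mm wide, 6 mm high. The 155 mm scoop lies between web and kerb with 8 mm to spare. Axes as the cradle's.
- sticker_roll_mid (a point): Bystander: white roll of blank stickers lying flat, 66 mm in diameter, 30 mm high; its centre.
- stock_jar_mid (a point): Bystander: clear jar of balloons with a yellow screw lid, 80 mm in diameter, 148 mm high; its centre.
- balloon_weight_mid (a point): Bystander: small grey foil-wrapped balloon weight, 45 mm wide and 46 mm high; its centre.

How it is judged:
On the way:
1. both balls lie in the scoop, which is held up clear of the tote's rim (x of ball_1 in the frame of scoop between -0.05 and 0.07 m and y of ball_1 in the frame of scoop between -0.03 and 0.03 m and z of ball_1 in the frame of scoop between 0.02 and 0.045 m and x of ball_2 in the frame of scoop between -0.05 and 0.07 m and y of ball_2 in the frame of scoop between -0.03 and 0.03 m and z of ball_2 in the frame of scoop between 0.02 and 0.045 m and height (world z) of scoop_heel above 0.085 m), for 0.2 s.
At the end, for the whole second after the job is handed in: The scoop sits in the cradle: heel tongue under the lip (its rear edge 0 to 11.5 mm from the web, within 12 mm of the middle), heel and nose both within 4 mm of the plate, within 0.05 rad of flat; both balls lie in its pan; scoop and balls at rest (x of scoop_heel in the frame of cradle between -0.003 and 0.0115 m and y of scoop_heel in the frame of cradle between -0.012 and 0.012 m and z of each of scoop_heel, scoop_nose in the frame of cradle below 0.004 m and angle between the z axis of scoop and the z axis of cradle, either way round below 0.05 rad and x of ball_1 in the frame of scoop between -0.05 and 0.07 m and y of ball_1 in the frame of scoop between -0.03 and 0.03 m and z of ball_1 in the frame of scoop between 0.02 and 0.045 m and x of ball_2 in the frame of scoop between -0.05 and 0.07 m and y of ball_2 in the frame of scoop between -0.03 and 0.03 m and z of ball_2 in the frame of scoop between 0.02 and 0.045 m and linear speed of scoop below 0.02 m/s and linear speed of each of ball_1, ball_2 below 0.03 m/s); the robot touches nothing.
It fails at once if the gripper touches a ball (contact force between any of ball_1, ball_2 and the fingers above 0.5 N).
It fails at once if a bystander (sticker roll, jar, balloon weight) is moved more than 30 mm (distance of any of sticker_roll_mid, stock_jar_mid, balloon_weight_mid from where it was at the start of the episode above 0.03 m).
It also fails if it takes over 58 s, if anything falls off the work surface, if the arm or the gripper's body presses on something with over 40 N, if the wrist force passes 120 N, or if a joint passes its speed limit or range.

## Robot

A 6-joint arm with a two-finger parallel gripper is mounted at the origin on a cart in front of the work surface, level with it; the furniture and walls round the work are solid. World frame = base frame: x ahead of the robot, y to its left, z up, the work surface at z = 0. Lengths are in m, angles in rad, forces in N, time in s.
With the tool pointing down it reaches from about 0.3 to 0.775 m from the base axis. Payload 14.6 kg.
Tool frame: the origin (TCP) lies midway between the tips of the shut fingers; the grasp point (between the pads) lies 19 mm behind it (ctrl.pinch_z is the distance from the TCP to the grasp point, in m); z points along the fingers, y is the line along which they close (so a half turn about z gives the same grasp; the last joint's range is limited). The gripper opens to 94 mm and grips with 3 to 60 N. Pads are 16 mm wide; open, the fingers measure 119 mm over their backs; the gripper's body (75 mm by 177 mm) begins 78 mm behind the grasp point.
Start: joints at [1.226, 0.3, 1.521, -0, 1.321, -0.067], TCP at [0.151, 0.529, 0.205] pointing down, gripper open.
Joint ranges: [-3.03, 3.03], [-0.79, 2.21], [0.23, 2.52], [-1.04, 4.18], [0, 3.07], [-2.55, 2.55]. Speed limits (rad/s): [2.22, 2.22, 2.57, 3.14, 3.14, 3.14].

## Interface

Orientations are given as [roll, pitch, yaw] about the fixed x, y, z axes, in that order (R = Rz(yaw) Ry(pitch) Rx(roll)).
In Python, from station import ctrl gives the robot as it stands.
- The arm moves only by the tool jog_arm, never from a script. Its argument "motion" is a list of rows, each a list of 7 numbers: the shift along the tool's x, y, z in m, then the turn, a rotation vector about the tool's x, y, z in rad, then the opening, from -1 (shut) to 1 (fully open). In form: [[tx, ty, tz, rx, ry, rz, gripper], ...]. A call has 1 to 5 rows; each row shifts and turns the commanded pose from where the row before left it, along the tool's axes as they then stand; what a row does not reach is not made up. A row lasts 1/10 s, in which the tool goes at most 50 mm and 8.59 degrees, less where a joint would pass 70% of its speed; a pose out of reach is approached as far as the arm can. A call is refused whole if a number of a shift passes 0.05 or a number of a turn 0.15, either way. A call with a gripper value outside its range is refused whole. The fingers move at their own pace and stop on an object; "squeeze" is the grip in N (left out, the last holds). Time passes only in rows, so rows that do not move let the fingers close. It gives the time, the measured TCP pose, the force, the opening and the grip force at its end, in the units of the state.
- ctrl.get_obs(): the state, without advancing time (a new reading comes with each control period).
- ctrl.camera(name): name is "scene" or "side" or "wrist"; returns the picture (480x640x3 uint8, red, green, blue); there is no depth.
- ctrl.camera_model(name): a dict with "intrinsics" (3x3 intrinsics, pixels), "rvec" (rotation vector, rad) and "tvec" (3), from world to camera coordinates, as OpenCV has them. Camera axes: x right, y down, z forward; pixel columns grow to the right and rows downward; lengths in m; the calibration is good to about 2 mm. A picture is of the moment at which its call begins: read the wrist's pose just before it. camera_model takes no time and is no camera call; for the wrist camera it gives the pose at the moment of the call.
- ctrl.hand_in(): hands the job in; it is judged then, once.
The state is a dict: "time_s": time; "qpos": joint angles; "joint_vel": joint speeds; "tau": joint torques, N m; "ee_pos": TCP position; "eef_rot": TCP orientation; "force": force on the tool from outside, world axes, zero at the start; "moment": the same for the moment, N m; "grip_width": finger opening in m; "grip_force": force on a finger pad.
Only numpy, scipy, OpenCV 4.12 (cv2) and the standard library are available. Lean on these libraries where they do the work, as an engineer would, in place of code of your own. Each camera call takes 0.05 s, during which the arm holds its last target. There are 200 camera calls.

## Working session

There is one attempt and no reset: what is moved stays moved. The work goes in short steps, Python scripts to look and compute and a tool call to move; the robot and the scene stay as the last step left them, time stands still between calls to the robot, and variables do not carry over. Pictures are saved under pics/ and viewed, at most 10 in all, crops included, and the job is handed in when it is done.

Besides the shell and the picture viewer there is one more tool, called after ">>>" as a command line: name --pt "numbers of a row" for each row, then --argument value for the rest. jog_arm: Moves the arm, as the interface text tells. Its arguments: {"type":"object","properties":{"motion":{"type":"array"},"squeeze":{"type":"number"}},"required":["motion"]}

```bash
ls; mkdir -p pics; python3 - <<'E'
from station import ctrl
import cv2
for n in ("scene","side"):
    cv2.imwrite(f"pics/{n}0.png",ctrl.camera(n)[:,:,::-1])
    print(n,ctrl.camera_model(n))
o=ctrl.get_obs();print(o,ctrl.pinch_z)
E
```

```text
pics
scene {'intrinsics': array([[590.72686608,   0.        , 313.05260996],
       [  0.        , 590.72686608, 241.02492124],
       [  0.        ,   0.        ,   1.        ]]), 'rvec': array([ 2.15446134, -0.4611894 ,  0.27024185]), 'tvec': array([-0.53562918,  0.19005323,  1.23178844])}
side {'intrinsics': array([[461.79536427,   0.        , 321.05959953],
       [  0.        , 461.79536427, 248.75010359],
       [  0.        ,   0.        ,   1.        ]]), 'rvec': array([ 1.99430564, -0.13707438,  0.07180496]), 'tvec': array([-0.57949197,  0.1350861 ,  1.01391746])}
{'time_s': 0.1, 'qpos': array([ 1.22638307e+00,  3.00429511e-01,  1.52153935e+00,  5.77713976e-06,
        1.32069670e+00, -6.65662503e-02]), 'joint_vel': array([ 0.00169376, -0.0024433 , -0.00149822,  0.00089012,  0.00128137,
        0.00135428]), 'tau': array([ 7.97738685e-04, -5.32644546e+01, -3.53282368e+01,  7.09677231e-02,
        2.35155568e-02, -2.32076314e-05]), 'ee_pos': array([0.15075818, 0.52868108, 0.2049268 ]), 'eef_rot': array([-3.14052250e+00, -7.69499547e-05,  2.86374417e+00]), 'force': array([ 0.77465734, -0.65852521, -0.6092658 ]), 'moment': array([-0.03363131,  0.00672075, -0.01329381]), 'grip_force': 0.0, 'grip_width': 0.09376459273466921} 0.0188
```

View pics/scene0.png

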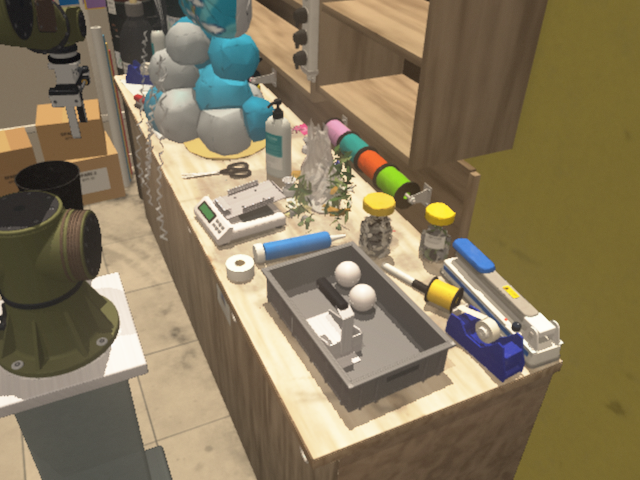

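View pics/side0.png

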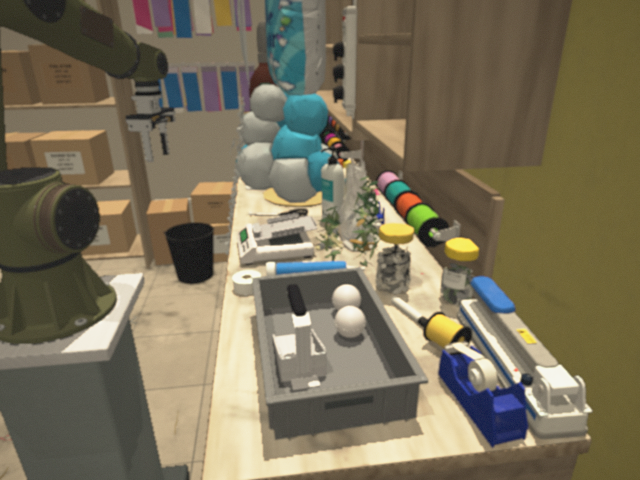

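The scene view shows the tote around (355,320), balls at (347,274) and (362,297), the scoop at about (335,315), the scale at (240,210) and the sticker roll at (240,267). I'll enlarge these areas.

```bash
python3 - <<'E'
import cv2,numpy as np
a=cv2.imread("pics/scene0.png");b=cv2.imread("pics/side0.png")
cv2.imwrite("pics/c1.png",cv2.resize(a[230:420,255:455],None,fx=3,fy=3,interpolation=cv2.INTER_CUBIC))
l=cv2.resize(a[165:285,185:315],(780//2*1,360),interpolation=cv2.INTER_CUBIC)  # 3x
r=cv2.resize(b[200:320,230:360],(390,360),interpolation=cv2.INTER_CUBIC)
cv2.imwrite("pics/c2.png",cv2.resize(a[170:280,185:305],None,fx=5,fy=5,interpolation=cv2.INTER_CUBIC))
E
```

```text
(no output)
```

View pics/c1.png

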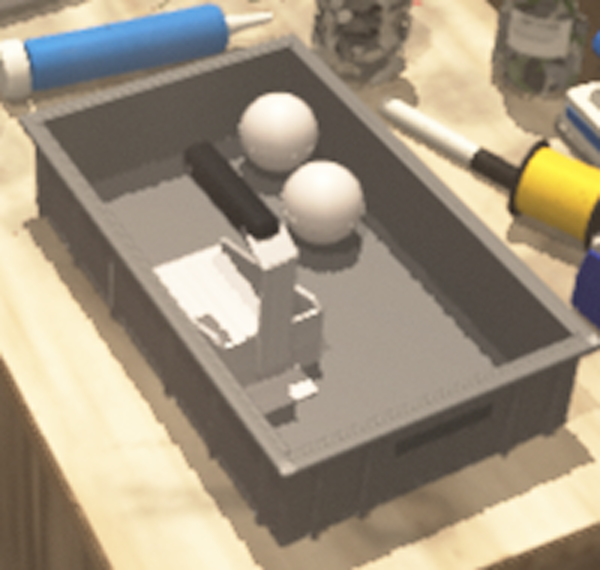

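View pics/c2.png

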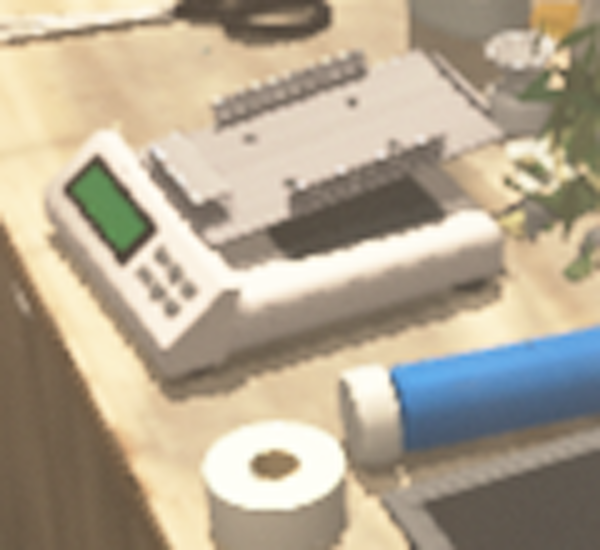

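The first crop gives the tote rim corners, balls and grip; the second gives the cradle's plate corners at (425,50), (503,130) and (220,240), with the lip around (190,165). Next I fit the poses.

```bash
cat > h.py <<'E'
import numpy as np,cv2
from scipy.spatial.transform import Rotation as R
from scipy.optimize import least_squares
from station import ctrl
def proj(P,m): return cv2.projectPoints(np.atleast_2d(np.array(P,float)),m["rvec"],m["tvec"],m["intrinsics"],None)[0][:,0]
def ray(uv,z,m):
    Rm=cv2.Rodrigues(m["rvec"])[0]; c=-Rm.T@m["tvec"]
    d=Rm.T@np.linalg.inv(m["intrinsics"])@np.array([*uv,1.]); return c+d*(z-c[2])/d[2]
def fit(loc,uv,m,z=None,pitch=0,p0=(.5,.0,.06,0)):
    loc=np.array(loc,float);uv=np.array(uv,float)
    def w(p): return R.from_euler('xyz',[0,pitch,p[3]]).apply(loc)+[p[0],p[1],p[2] if z is None else z]
    s=least_squares(lambda p:(proj(w(p),m)-uv).ravel(),p0); return s.x,s.fun.round(1)
E
python3 - <<'E'
from h import *
m=ctrl.camera_model("scene")
c1=lambda u,v:(255+u/3,230+v/3); c2=lambda u,v:(185+u/5,170+v/5)
print("tote",*fit([(-.119,.189,.08),(.119,.189,.08),(-.119,-.189,.08),(.119,-.189,.08)],[c1(25,120),c1(293,40),c1(287,470),c1(597,345)],m,z=0))
for n,p in dict(b1=(279,133),b2=(322,202)).items(): print(n,ray(c1(*p),.035,m))
for n,p in dict(gfront=(197,155),grear=(264,222)).items(): print(n,ray(c1(*p),.126,m))
for n,p in dict(noseL=(155,268),rearL=(230,346),heel=(303,390)).items(): print(n,ray(c1(*p),.007,m))
for z in (.06,.07,.08): print("cradle",z,*fit([(0,-.051,0),(.17,.051,0),(.17,-.051,0)],[c2(220,240),c2(425,50),c2(503,130)],m,z=z,pitch=-np.radians(6),p0=(.4,.2,.06,0)))
print("cradle",*fit([(0,-.051,0),(.17,.051,0),(.17,-.051,0)],[c2(220,240),c2(425,50),c2(503,130)],m,pitch=-np.radians(6),p0=(.4,.2,.06,0)))
print("lip corners z.08",[ray(c2(*p),.08,m).round(3) for p in((180,135),(235,190),(145,152),(205,212))])
print("roll",ray(c2(275,465),.03,m))
E
```

```text
tote [ 0.56277558 -0.24343647  0.05950935  0.05556484] [-2.7 -1.8  0.9 -2.9 -1.3  2.3  3.1 -0.6]
b1 [ 0.62848468 -0.1070279   0.035     ]
b2 [ 0.62006458 -0.19068972  0.035     ]
gfront [ 0.50913091 -0.20489972  0.126     ]
grear [ 0.51963188 -0.28274895  0.126     ]
noseL [ 0.49229935 -0.17886748  0.007     ]
rearL [ 0.50740781 -0.26966181  0.007     ]
heel [ 0.53406365 -0.32531684  0.007     ]
cradle 0.06 [0.43333479 0.23489707 0.05826611 0.09603852] [-1.   0.6 -0.5 -1.   1.5  0.1]
cradle 0.07 [0.42782742 0.2191636  0.06175632 0.10032129] [-1.3  0.9 -0.6 -1.2  1.9 -0. ]
cradle 0.08 [0.42232413 0.20342305 0.28553587 0.10471131] [-1.6  1.2 -0.6 -1.5  2.2 -0.2]
cradle [0.45250942 0.28954831 0.02523772 0.08184534] [-0.  -0.4 -0.4 -0.   0.4  0.5]
lip corners z.08 [array([0.445, 0.259, 0.08 ]), array([0.454, 0.197, 0.08 ]), array([0.423, 0.249, 0.08 ]), array([0.434, 0.183, 0.08 ])]
roll [0.41721602 0.03634581 0.03      ]
```

```bash
cat >> h.py <<'E'
def plan(pos,rpy,N,start=None,g=1):
    """rows from the current pose (or start=(pos,rpy)) to the target; returns the target"""
    if start is None: o=ctrl.get_obs(); start=(o["ee_pos"],o["eef_rot"])
    p0=np.array(start[0]); r=R.from_euler('xyz',start[1]); r1=R.from_euler('xyz',rpy)
    dw=(np.array(pos)-p0)/N; rv=(r.inv()*r1).as_rotvec()/N
    rows=[]
    for i in range(N):
        rows.append([*np.round(r.inv().apply(dw),4),*np.round(rv,4),g]); r=r*R.from_rotvec(rv)
    for i in range(0,N,5): print([[float(x) for x in q] for q in rows[i:i+5]])
    return (np.array(pos),np.array(rpy))
E
python3 - <<'E'
from h import *
m=ctrl.camera_model("wrist"); o=ctrl.get_obs()
Rm=cv2.Rodrigues(m["rvec"])[0]; c=-Rm.T@m["tvec"]; T=R.from_euler('xyz',o["eef_rot"]).as_matrix()
print("cam in tool",T.T@(c-o["ee_pos"]),"axes",(T.T@Rm.T).round(2), m["intrinsics"][0,0])
plan([.40,.2,.30],[np.pi,0,1.6],10)
E
```

```text
cam in tool [ 0.0727346   0.00045349 -0.1794511 ] axes [[ 0.   -0.97 -0.25]
 [ 1.    0.   -0.  ]
 [ 0.   -0.25  0.97]] 419.9177326199965
[[-0.033, -0.0248, -0.0095, -0.0001, 0.0001, 0.1264, 1.0], [-0.0358, -0.0204, -0.0095, -0.0001, 0.0001, 0.1264, 1.0], [-0.0381, -0.0157, -0.0095, -0.0001, 0.0001, 0.1264, 1.0], [-0.0398, -0.0108, -0.0095, -0.0001, 0.0001, 0.1264, 1.0], [-0.0409, -0.0057, -0.0095, -0.0001, 0.0001, 0.1264, 1.0]]
[[-0.0412, -0.0005, -0.0095, -0.0001, 0.0001, 0.1264, 1.0], [-0.041, 0.0047, -0.0095, -0.0001, 0.0001, 0.1264, 1.0], [-0.0401, 0.0098, -0.0095, -0.0001, 0.0001, 0.1264, 1.0], [-0.0385, 0.0148, -0.0095, -0.0001, 0.0001, 0.1264, 1.0], [-0.0363, 0.0195, -0.0095, -0.0001, 0.0001, 0.1264, 1.0]]
```

>>> jog_arm --pt "-0.033 -0.025 -0.01 0 0 0.126 1" --pt "-0.036 -0.02 -0.01 0 0 0.126 1" --pt "-0.038 -0.016 -0.01 0 0 0.126 1" --pt "-0.04 -0.011 -0.01 0 0 0.126 1" --pt "-0.041 -0.006 -0.01 0 0 0.126 1" --squeeze 50

```text
time_s: 0.6
ee_pos: [0.2761, 0.3625, 0.2557]
eef_rot: [-3.141, 0.0, 2.229]
force: [0.5, 0.4, -0.1]
grip_width: 0.0939
grip_force: 0.0
```

>>> jog_arm --pt "-0.041 0 -0.01 0 0 0.126 1" --pt "-0.041 0.005 -0.01 0 0 0.126 1" --pt "-0.04 0.01 -0.01 0 0 0.126 1" --pt "-0.038 0.015 -0.01 0 0 0.126 1" --pt "-0.036 0.02 -0.01 0 0 0.126 1"

```text
time_s: 1.1
ee_pos: [0.4023, 0.2002, 0.3058]
eef_rot: [-3.141, 0.0, 1.599]
force: [-0.2, 0.8, 0.6]
grip_width: 0.0944
grip_force: 0.0
```

```bash
python3 - <<'E'
from h import *
import json
ctrl.camera("wrist")
m=ctrl.camera_model("wrist");im=ctrl.camera("wrist")[:,:,::-1]
json.dump({k:np.array(v).tolist() for k,v in m.items()},open("w1.json","w"))
cv2.imwrite("pics/w1.png",im)
o=ctrl.get_obs();print(o["time_s"],o["ee_pos"],o["eef_rot"])
s=plan([.50,-.22,.32],[np.pi,0,1.66],10)
E
```

```text
1.2 [0.40385228 0.19885505 0.30621753] [3.14029174e+00 1.61809871e-04 1.59526622e+00]
[[-0.0421, 0.0086, -0.0014, 0.0001, 0.0, -0.0065, 1.0], [-0.0422, 0.0083, -0.0014, 0.0001, 0.0, -0.0065, 1.0], [-0.0422, 0.008, -0.0014, 0.0001, 0.0, -0.0065, 1.0], [-0.0423, 0.0078, -0.0014, 0.0001, 0.0, -0.0065, 1.0], [-0.0423, 0.0075, -0.0014, 0.0001, 0.0, -0.0065, 1.0]]
[[-0.0424, 0.0072, -0.0014, 0.0001, 0.0, -0.0065, 1.0], [-0.0424, 0.0069, -0.0014, 0.0001, 0.0, -0.0065, 1.0], [-0.0425, 0.0067, -0.0014, 0.0001, 0.0, -0.0065, 1.0], [-0.0425, 0.0064, -0.0014, 0.0001, 0.0, -0.0065, 1.0], [-0.0425, 0.0061, -0.0014, 0.0001, 0.0, -0.0065, 1.0]]
```

View pics/w1.png

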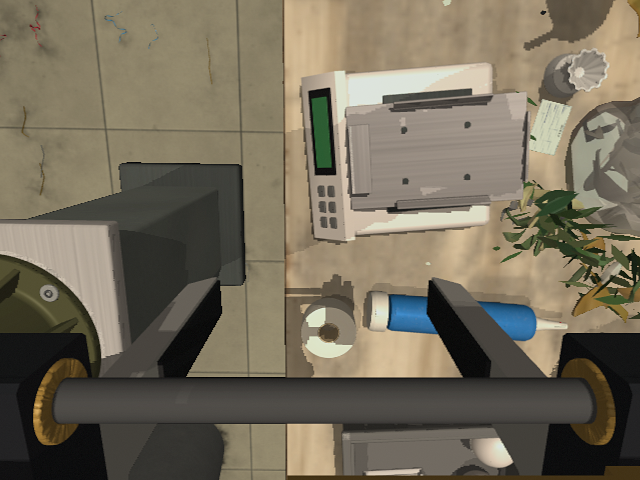

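The wrist view shows the cradle plate with corners near (346,108), (525,93), (526,198) and (350,212), and the lip along its left end. Now on to the tote.

>>> jog_arm --pt "-0.042 0.0085 -0.0014 0 0 -0.0065 1" --pt "-0.042 0.008 -0.0014 0 0 -0.0065 1" --pt "-0.042 0.008 -0.0014 0 0 -0.0065 1" --pt "-0.042 0.008 -0.0014 0 0 -0.0065 1" --pt "-0.042 0.0075 -0.0014 0 0 -0.0065 1"

```text
time_s: 1.7
ee_pos: [0.4512, -0.0073, 0.3122]
eef_rot: [-3.141, -0.0, 1.638]
force: [0.0, -0.0, 0.5]
grip_width: 0.0942
grip_force: 0.0
```

>>> jog_arm --pt "-0.042 0.007 -0.0014 0 0 -0.0065 1" --pt "-0.042 0.007 -0.0014 0 0 -0.0065 1" --pt "-0.042 0.007 -0.0014 0 0 -0.0065 1" --pt "-0.042 0.0065 -0.0014 0 0 -0.0065 1" --pt "-0.042 0.006 -0.0014 0 0 -0.0065 1"

```text
time_s: 2.2
ee_pos: [0.5014, -0.214, 0.3191]
eef_rot: [-3.141, -0.0, 1.671]
force: [1.0, 0.9, 0.1]
grip_width: 0.0939
grip_force: 0.0
```

```bash
python3 - <<'E'
from h import *
import json
ctrl.camera("wrist")
m=ctrl.camera_model("wrist");im=ctrl.camera("wrist")[:,:,::-1]
json.dump({k:np.array(v).tolist() for k,v in m.items()},open("w2.json","w"))
cv2.imwrite("pics/w2.png",im)
o=ctrl.get_obs();print(o["time_s"],o["ee_pos"],o["eef_rot"])
a=cv2.imread("pics/w1.png")[75:225,335:535]
# canvas: w2 on the left? stack: w2 upper half cropped + cradle crop
c=np.zeros((600,800,3),np.uint8)
c[:240,:320]=cv2.resize(a,(320,240)); c=c
cv2.imwrite("pics/crad.png",cv2.resize(a,None,fx=4,fy=4,interpolation=cv2.INTER_CUBIC))
E
```

```text
2.3 [ 0.50140381 -0.21596832  0.31797255] [-3.13957653e+00 -7.60766410e-04  1.66690533e+00]
```

View pics/w2.png

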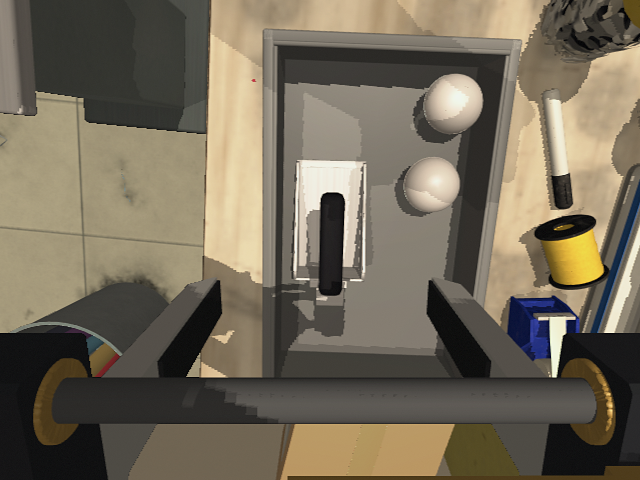

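View pics/crad.png

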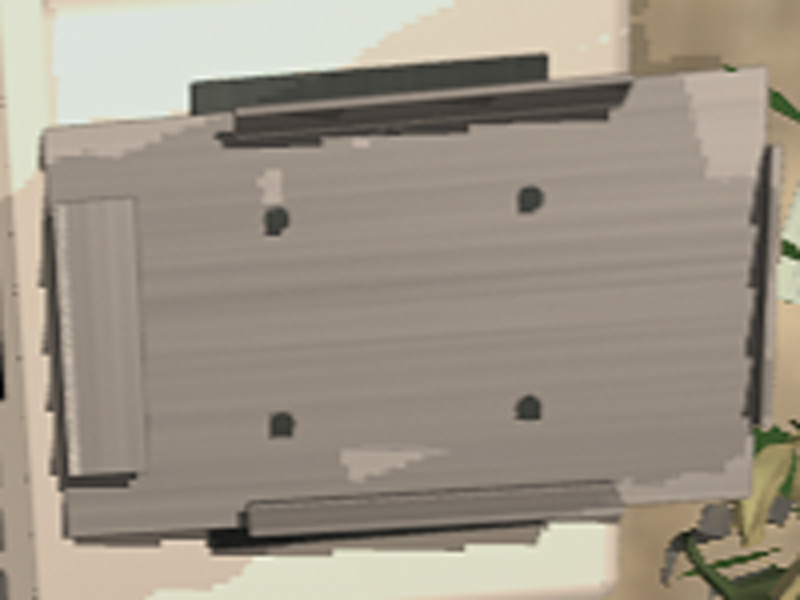

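The wrist view over the tote shows the balls at (453,104) and (432,185), the grip from (332,194) to (331,292), the scoop's nose corners at (300,160) and (367,162), and the tote rim corners at (263,29) and (522,40). The cradle crop gives its plate and lip corners sharply.

```bash
python3 - <<'E'
from h import *
import json
ld=lambda f:{k:np.array(v) for k,v in json.load(open(f)).items()}
m1,m2=ld("w1.json"),ld("w2.json"); ms=ctrl.camera_model("scene")
c=lambda u,v:(335+u/4,75+v/4); c2=lambda u,v:(185+u/5,170+v/5); c1=lambda u,v:(255+u/3,230+v/3)
P=-np.radians(6)
loc=[(0,.051,0),(.17,.051,0),(.17,-.051,0),(0,-.051,0),(.016,.033,.015),(.016,-.033,.015)]
uv=[c(45,130),c(765,68),c(750,497),c(68,540),c(133,198),c(145,473)]
print("cradle w",*fit(loc,uv,m1,pitch=P,p0=(.43,.22,.06,.1)))
L2=[(0,-.051,0),(.17,.051,0),(.17,-.051,0),(.016,.033,.015),(.016,-.033,.015)];U2=[c2(220,240),c2(425,50),c2(503,130),c2(180,135),c2(235,190)]
def joint(p):
    w=lambda l:R.from_euler('xyz',[0,P,p[3]]).apply(np.array(l))+p[:3]
    return np.r_[(proj(w(loc),m1)-uv).ravel()/1,(proj(w(L2),ms)-U2).ravel()]
s=least_squares(joint,(.43,.22,.06,.1),loss="soft_l1");print("cradle joint",s.x,joint(s.x).round(1))
print("b1",ray((453,104),.035,m2),"b2",ray((432,185),.035,m2))
gs=[(.056,0,.129),(-.040,0,.129),(.0775,.0395,.009),(.0775,-.0395,.009),(-.0525,.0395,.048),(-.0525,-.0395,.048)]
print("scoop",*fit(gs,[(332,193),(331,294),(300,160),(367,162),(293,279),(364,281)],m2,z=.005,p0=(.5,-.25,0,1.6)))
print("tote rim w2",ray((263,29),.08,m2),ray((522,40),.08,m2), "inner floor", ray((282,82),.005,m2),ray((476,75),.005,m2),ray((288,348),.005,m2),ray((453,350),.005,m2))
E
```

```text
cradle w [0.43255201 0.24300666 0.04800613 0.0962689 ] [ 2.   0.5  1.   0.4  0.4 -0.3  2.4 -1.2 -3.   0.8 -2.5 -0.3]
cradle joint [0.43182625 0.24317977 0.05266063 0.0960168 ] [ 1.6  0.1  2.6 -0.2  1.8  0.2  2.  -0.6 -3.3  0.5 -2.8  0.2 -2.4  1.4
 -2.1  0.1 -0.2  1.1 -2.7  0.2 -3.5  1.1]
b1 [ 0.62536279 -0.10390399  0.035     ] b2 [ 0.61723405 -0.18989942  0.035     ]
scoop [ 0.51121065 -0.25194861 -0.1049295   1.63769424] [ 2.   0.3 -0.9  2.6 -2.4 -1.5  0.3 -1.3  0.5 -0.3  0.  -0.2]
tote rim w2 [ 0.42956592 -0.06089279  0.08      ] [ 0.66555996 -0.04688984  0.08      ] inner floor [ 0.44211165 -0.09684423  0.005     ] [ 0.65367085 -0.06871309  0.005     ] [ 0.47371851 -0.41978351  0.005     ] [ 0.6870113  -0.40134005  0.005     ]
```

```bash
python3 - <<'E'
from h import *
import json
ld=lambda f:{k:np.array(v) for k,v in json.load(open(f)).items()}
m1=ld("w1.json"); ms=ctrl.camera_model("scene")
c=lambda u,v:(335+u/4,75+v/4); c2=lambda u,v:(185+u/5,170+v/5)
P=-np.radians(6)
a,b=-.0035,.1665
loc=[(a,.051,0),(b,.051,0),(b,-.051,0),(a,-.051,0),(.016,.033,.015),(.016,-.033,.015)]
uv=[c(45,130),c(765,68),c(750,497),c(68,540),c(133,198),c(145,473)]
print("cradle w",*fit(loc,uv,m1,pitch=P,p0=(.43,.22,.06,.1)))
L2=[(a,-.051,0),(b,.051,0),(b,-.051,0),(.016,.033,.015),(.016,-.033,.015)];U2=[c2(220,240),c2(425,50),c2(503,130),c2(180,135),c2(235,190)]
def joint(p):
    w=lambda l:R.from_euler('xyz',[0,P,p[3]]).apply(np.array(l))+p[:3]
    return np.r_[(proj(w(loc),m1)-uv).ravel()/1,(proj(w(L2),ms)-U2).ravel()]
s=least_squares(joint,(.43,.22,.06,.1));print("cradle joint",s.x,joint(s.x).round(1))
plan([.5107,-.244,.104],[np.pi,0,1.64],5)
E
```

```text
cradle w [0.43415726 0.24334461 0.05144783 0.0964328 ] [ 0.3  0.3  0.5  0.  -0.   0.1  0.8 -0.7 -1.   0.4 -0.6 -0.1]
cradle joint [0.43453375 0.24323214 0.0526136  0.09725014] [ 0.7  0.4  1.5 -0.1  0.9  0.2  1.3 -0.4 -0.5  0.5 -0.   0.2 -2.6  1.7
 -2.4  0.3 -0.4  1.3 -1.7  0.  -2.4  0.9]
[[-0.0058, 0.0014, 0.0428, -0.0004, -0.0001, 0.0054, 1.0], [-0.0058, 0.0014, 0.0428, -0.0004, -0.0001, 0.0054, 1.0], [-0.0058, 0.0014, 0.0428, -0.0004, -0.0001, 0.0054, 1.0], [-0.0057, 0.0014, 0.0428, -0.0004, -0.0001, 0.0054, 1.0], [-0.0057, 0.0015, 0.0428, -0.0004, -0.0001, 0.0054, 1.0]]
```

>>> jog_arm --pt "-0.0058 0.0014 0.043 0 0 0.0054 1" --pt "-0.0058 0.0014 0.043 0 0 0.0054 1" --pt "-0.0058 0.0014 0.043 0 0 0.0054 1" --pt "-0.0058 0.0014 0.043 0 0 0.0054 1" --pt "-0.0058 0.0014 0.042 0 0 0.0054 1"

```text
time_s: 2.8
ee_pos: [0.5106, -0.2399, 0.1036]
eef_rot: [-3.141, -0.0, 1.643]
force: [0.8, -1.0, 0.2]
grip_width: 0.0939
grip_force: 0.0
```

>>> jog_arm --pt "0 0 0 0 0 0 1" --pt "0 0 0 0 0 0 1"

```text
time_s: 3.0
ee_pos: [0.511, -0.2404, 0.1064]
eef_rot: [-3.141, -0.0, 1.643]
force: [0.2, 0.4, 1.7]
grip_width: 0.0938
grip_force: 0.0
```

```bash
python3 - <<'E'
from h import *
cv2.imwrite("pics/g1.png",ctrl.camera("wrist")[:,:,::-1]); o=ctrl.get_obs();print(o["time_s"],o["ee_pos"],o["eef_rot"],o["force"])
E
```

```text
3.05 [ 0.51156068 -0.24083299  0.10762217] [3.13969289e+00 1.10310341e-03 1.64288893e+00] [-0.0030177   0.38551837  0.38788143]
```

View pics/g1.png

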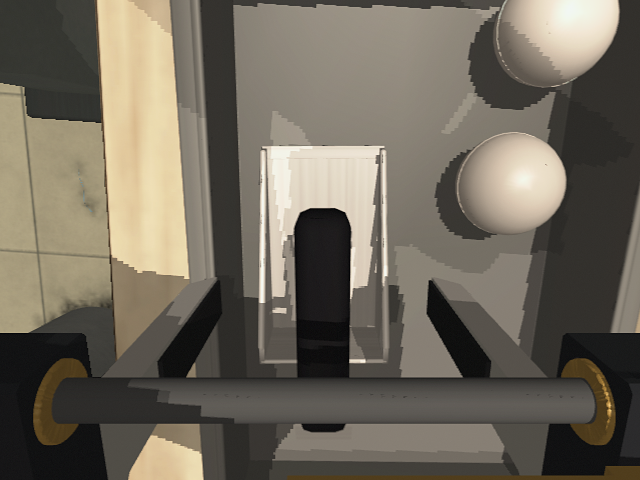

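The bar is centred between the pads, at columns 297–350, and parallel to the tool. The nose edge is at (323,148) and ball_2 at (512,183).

```bash
python3 - <<'E'
from h import *
m=ctrl.camera_model("wrist"); o=ctrl.get_obs(); print(o["time_s"],o["ee_pos"])
T=R.from_euler('xyz',o["eef_rot"])
for n,uv,z in (("nose",(323,148),.007),("noseL",(262,148),.007),("noseR",(385,148),.007),("barfront",(322,208),.134),("b2",(512,183),.035),("b1",(558,30),.035)):
    p=ray(uv,z,m);print(n,p.round(4),"tool",T.inv().apply(p-o["ee_pos"]).round(4))
E
```

```text
3.05 [ 0.51156068 -0.24083299  0.10762217]
nose [ 0.5059 -0.178   0.007 ] tool [ 0.0632 -0.0013  0.1006]
noseL [ 0.4663 -0.1809  0.007 ] tool [ 0.0631 -0.041   0.1005]
noseR [ 0.5462 -0.1751  0.007 ] tool [0.0632 0.0391 0.1006]
barfront [ 0.5069 -0.1952  0.134 ] tool [ 0.0458 -0.0013 -0.0264]
b2 [ 0.6202 -0.1892  0.035 ] tool [0.0438 0.1119 0.0728]
b1 [ 0.6299 -0.1045  0.035 ] tool [0.1275 0.1277 0.0727]
```

>>> jog_arm --pt "0 0 0 0 0 0 -1" --pt "0 0 0 0 0 0 -1" --pt "0 0 0 0 0 0 -1" --pt "0 0 0 0 0 0 -1" --pt "0 0 0 0 0 0 -1" --squeeze 50

```text
time_s: 3.55
ee_pos: [0.5107, -0.2413, 0.1057]
eef_rot: [3.141, 0.0, 1.642]
force: [0.0, 0.3, -0.3]
grip_width: 0.0575
grip_force: 0.0
```

>>> jog_arm --pt "0 0 0 0 0 0 -1" --pt "0 0 0 0 0 0 -1" --pt "0 0 0 0 0 0 -1" --pt "0 0 0 0 0 0 -1" --pt "0 0 0 0 0 0 -1"

```text
time_s: 4.05
ee_pos: [0.5106, -0.2412, 0.1054]
eef_rot: [-3.141, -0.0, 1.642]
force: [0.4, 0.7, 0.9]
grip_width: 0.0213
grip_force: 50.0
```

```bash
python3 - <<'E'
from h import *
o=ctrl.get_obs(); print(o["time_s"],o["ee_pos"],o["eef_rot"],o["force"],o["grip_width"],o["grip_force"])
E
```

```text
4.05 [ 0.51062435 -0.24119893  0.10539823] [-3.14142512e+00 -1.13573925e-04  1.64178887e+00] [0.41580716 0.66151855 0.86870219] 0.021316494154452567 49.99441623687744
```

>>> jog_arm --pt "0 0 -0.025 0 0 0.012 -1" --pt "-0.04 0 0 0 0 0 -1" --pt "-0.04 0.015 0 0 0 0 -1" --pt "0 0.04 0 0 0 0 -1" --pt "0 0.035 0 0 0 0 -1"

```text
time_s: 4.55
ee_pos: [0.606, -0.3169, 0.13]
eef_rot: [-3.141, -0.0, 1.628]
force: [-0.3, 0.5, -2.5]
grip_width: 0.0215
grip_force: 50.0
```

>>> jog_arm --pt "0 0.008 0 0 0 0 -1" --pt "0 0 0.01 0 0 0 -1" --pt "0 0 0.01 0 0 0 -1" --pt "0 0.002 0 0 0 0 -1" --pt "0 0.002 0 0 0 0 -1"

```text
time_s: 5.05
ee_pos: [0.6166, -0.3153, 0.1104]
eef_rot: [-3.141, -0.0, 1.629]
force: [0.2, -0.1, -1.9]
grip_width: 0.0215
grip_force: 50.0
```

```bash
python3 - <<'E'
from h import *
cv2.imwrite("pics/s1.png",ctrl.camera("wrist")[:,:,::-1]); o=ctrl.get_obs(); print(o["time_s"],o["ee_pos"],o["eef_rot"],o["force"],o["moment"],o["grip_force"])
E
```

```text
5.1 [ 0.61719043 -0.31526851  0.11088543] [3.14122578e+00 2.16139522e-04 1.62937736e+00] [-0.32750024  0.54081541 -2.23834502] [-0.00072387  0.02862722 -0.02330757] 49.99363124370575
```

View pics/s1.png

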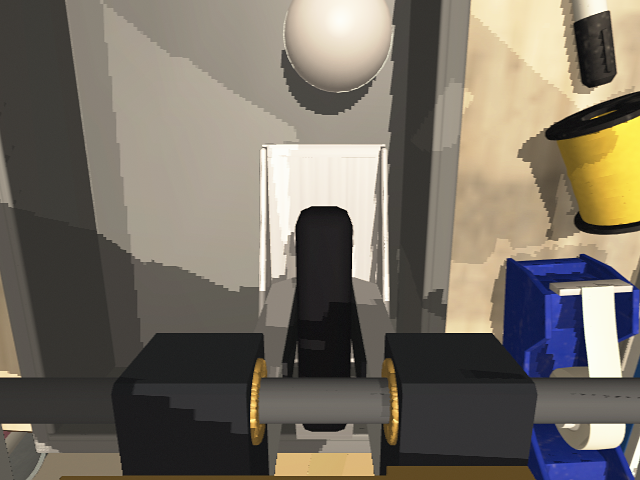

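The scoop is aligned with the tote, and its nose's right corner at (385,147) is close to the far wall's foot at about u=395. Ball_2, at (338,40), is straight ahead of the pan. Next I feel for the wall.

>>> jog_arm --pt "0 0.003 0 0 0 0 -1" --pt "0 0.002 0 0 0 0 -1"

```text
time_s: 5.3
ee_pos: [0.6224, -0.3149, 0.111]
eef_rot: [3.141, 0.0, 1.63]
force: [-0.6, 0.6, -1.7]
grip_width: 0.0218
grip_force: 50.0
```

>>> jog_arm --pt "0 0.002 0 0 0 0 -1" --pt "0 0 0 0 0 0 -1"

```text
time_s: 5.5
ee_pos: [0.6245, -0.3146, 0.1105]
eef_rot: [3.141, 0.0, 1.63]
force: [-0.5, 0.7, -3.1]
grip_width: 0.0214
grip_force: 50.0
```

>>> jog_arm --pt "0 0.002 0 0 0 0 -1" --pt "0 0 0 0 0 0 -1"

```text
time_s: 5.7
ee_pos: [0.6264, -0.3145, 0.1104]
eef_rot: [3.142, -0.0, 1.63]
force: [-0.2, 0.3, -2.7]
grip_width: 0.0217
grip_force: 50.0
```

>>> jog_arm --pt "0 0.002 0 0 0 0 -1" --pt "0 0 0 0 0 0 -1"

```text
time_s: 5.9
ee_pos: [0.6284, -0.3144, 0.1104]
eef_rot: [3.142, 0.0, 1.63]
force: [-0.0, -0.2, -2.5]
grip_width: 0.0218
grip_force: 50.0
```

>>> jog_arm --pt "0 0.0015 0 0 0 0 -1" --pt "0 0 0 0 0 0 -1"

```text
time_s: 6.1
ee_pos: [0.6296, -0.3143, 0.1104]
eef_rot: [-3.141, -0.0, 1.63]
force: [-2.0, 0.5, -1.5]
grip_width: 0.0218
grip_force: 50.0
```

>>> jog_arm --pt "0 -0.0015 0 0 0 0 -1" --pt "0 0 0.003 0 0 0 -1" --pt "0 0 0.0025 0 0 0 -1" --pt "0 0 0.0005 0 0 0 -1" --pt "0 0 0 0 0 0 -1"

```text
time_s: 6.6
ee_pos: [0.6283, -0.3144, 0.1053]
eef_rot: [3.141, 0.0, 1.63]
force: [-2.7, 1.3, 5.6]
grip_width: 0.0213
grip_force: 50.0
```

>>> jog_arm --pt "0.006 -0.0005 0 0 0 0 -1" --pt "0.006 0 0 0 0 0 -1" --pt "0.005 0 0 0 0 0 -1" --pt "0.004 0 0 0 0 0 -1" --pt "0.004 0 0 0 0 0 -1"

```text
time_s: 7.1
ee_pos: [0.6267, -0.2896, 0.1054]
eef_rot: [3.14, 0.002, 1.63]
force: [-0.3, -1.1, 2.8]
grip_width: 0.0215
grip_force: 50.0
```

>>> jog_arm --pt "0.004 0 0 0 0 0 -1" --pt "0.004 0 0 0 0 0 -1" --pt "0.004 0 0 0 0 0 -1" --pt "0.004 0 0 0 0 0 -1" --pt "0.004 0 0 0 0 0 -1"

```text
time_s: 7.6
ee_pos: [0.6255, -0.2697, 0.1054]
eef_rot: [3.14, 0.002, 1.63]
force: [1.7, -4.5, 10.2]
grip_width: 0.0217
grip_force: 50.0
```

>>> jog_arm --pt "0.004 0 0 0 0 0 -1" --pt "0.004 0 0 0 0 0 -1" --pt "0.004 0 0 0 0 0 -1" --pt "0.004 0 0 0 0 0 -1" --pt "0.004 0 0 0 0 0 -1"

```text
time_s: 8.1
ee_pos: [0.6243, -0.2498, 0.1054]
eef_rot: [3.14, 0.002, 1.63]
force: [1.8, -3.7, 6.6]
grip_width: 0.0216
grip_force: 50.0
```

```bash
cat >> h.py <<'E'
def blobs(name):
    """bright round things (balls) in a camera picture, centre and radius"""
    im=ctrl.camera(name); m=ctrl.camera_model(name)
    g=cv2.medianBlur(cv2.cvtColor(im,cv2.COLOR_RGB2GRAY),5)
    return im,m,cv2.HoughCircles(g,cv2.HOUGH_GRADIENT,1.5,30,param1=120,param2=28,minRadius=35,maxRadius=70)
E
python3 - <<'E'
from h import *
o=ctrl.get_obs(); print(o["time_s"],o["ee_pos"],o["eef_rot"],o["force"])
im,m,c=blobs("wrist"); T=R.from_euler('xyz',o["eef_rot"])
cv2.imwrite("pics/d1.png",im[:,:,::-1])
if c is not None:
    for x in c[0]: print(x,T.inv().apply(ray(x[:2],.035,m)-o["ee_pos"]).round(3))
E
```

```text
8.1 [ 0.62431401 -0.24976228  0.10539115] [3.13978548e+00 1.56991013e-03 1.62983506e+00] [ 1.80965063 -3.72070051  6.64876256]
[315.75 122.25  52.55] [ 0.079 -0.005  0.07 ]
[584.25 270.75  69.05] [-0.01   0.163  0.071]
[342.75   2.25  49.85] [0.141 0.009 0.07 ]
[315.75 230.25  55.85] [ 0.016 -0.006  0.07 ]
[585.75 179.25  55.7 ] [0.047 0.154 0.071]
[323.25 170.25  64.1 ] [ 0.052 -0.001  0.07 ]
[540.75 291.75  69.05] [-0.024  0.137  0.071]
[531.75 402.75  65.75] [-0.105  0.142  0.071]
[323.25 263.25  57.5 ] [-0.005 -0.001  0.07 ]
[336.75 462.75  55.55] [-0.154  0.009  0.071]
[326.25 368.25  64.1 ] [-0.079  0.001  0.071]
[614.25 285.75  49.1 ] [-0.02   0.183  0.071]
[249.75 239.25  47.45] [ 0.01  -0.046  0.07 ]
```

>>> jog_arm --pt "0.004 0 0 0 0 0 -1" --pt "0.004 0 0 0 0 0 -1" --pt "0.004 0 0 0 0 0 -1" --pt "0.004 0 0 0 0 0 -1" --pt "0.004 0 0 0 0 0 -1"

```text
time_s: 8.65
ee_pos: [0.6231, -0.2298, 0.1054]
eef_rot: [3.14, 0.001, 1.63]
force: [-0.6, -1.9, 2.8]
grip_width: 0.0217
grip_force: 50.0
```

>>> jog_arm --pt "0.004 0 0 0 0 0 -1" --pt "0.004 0 0 0 0 0 -1" --pt "0.004 0 0 0 0 0 -1" --pt "0.004 0 0 0 0 0 -1" --pt "0.004 0 0 0 0 0 -1"

```text
time_s: 9.15
ee_pos: [0.6219, -0.2099, 0.1053]
eef_rot: [3.14, 0.001, 1.63]
force: [-0.2, -3.8, 7.3]
grip_width: 0.0219
grip_force: 50.0
```

```bash
python3 - <<'E'
from h import *
o=ctrl.get_obs(); print(o["time_s"],o["ee_pos"],o["eef_rot"],o["force"])
im,m,c=blobs("wrist"); T=R.from_euler('xyz',o["eef_rot"])
cv2.imwrite("pics/d2.png",im[:,:,::-1])
for x in c[0][:6]:
    p=T.inv().apply(ray(x[:2],.037,m)-o["ee_pos"])
    if abs(p[1])<.06: print(x,p.round(3))
E
```

```text
9.15 [ 0.62187591 -0.20987759  0.10532992] [3.13998354e+00 1.43790928e-03 1.62977162e+00] [-0.20743236 -3.78371015  7.30803041]
[344.25  45.75  55.7 ] [0.119 0.01  0.068]
[279.75 146.25  64.1 ] [ 0.066 -0.026  0.068]
[327.75 269.25  69.05] [-0.009  0.002  0.068]
[306.75 234.75  45.95] [ 0.013 -0.011  0.068]
```

```bash
cat >> h.py <<'E'
def balls(im,m,o,z=.037,lo=46,hi=62,n=5,ymax=.06):
    g=cv2.medianBlur(cv2.cvtColor(im,cv2.COLOR_BGR2GRAY),5)[:340,120:520]
    T=R.from_euler('xyz',o["eef_rot"])
    for p2 in (45,35,28,22):
        c=cv2.HoughCircles(g,cv2.HOUGH_GRADIENT_ALT if 0 else cv2.HOUGH_GRADIENT,1,35,param1=80,param2=p2,minRadius=lo,maxRadius=hi)
        if c is None: continue
        print(p2,[((x[0]+120).round(),x[1].round(),x[2].round(),T.inv().apply(ray((x[0]+120,x[1]),z,m)-o["ee_pos"])[:2].round(3).tolist()) for x in c[0][:n]])
E
python3 - <<'E'
from h import *
o=ctrl.get_obs(); m=ctrl.camera_model("wrist")
for f in ("d1","d2"): print(f); balls(cv2.imread(f"pics/{f}.png"),m,o)
E
```

```text
d1
45 [(np.float32(318.0), np.float32(118.0), np.float32(47.0), [0.081, -0.004])]
35 [(np.float32(316.0), np.float32(118.0), np.float32(48.0), [0.081, -0.005])]
28 [(np.float32(316.0), np.float32(118.0), np.float32(48.0), [0.081, -0.005])]
22 [(np.float32(314.0), np.float32(124.0), np.float32(55.0), [0.077, -0.007])]
d2
45 [(np.float32(294.0), np.float32(142.0), np.float32(49.0), [0.068, -0.018])]
35 [(np.float32(294.0), np.float32(144.0), np.float32(51.0), [0.066, -0.018]), (np.float32(346.0), np.float32(48.0), np.float32(53.0), [0.117, 0.011])]
28 [(np.float32(294.0), np.float32(144.0), np.float32(51.0), [0.066, -0.018]), (np.float32(342.0), np.float32(54.0), np.float32(52.0), [0.115, 0.009])]
22 [(np.float32(294.0), np.float32(144.0), np.float32(51.0), [0.066, -0.018]), (np.float32(342.0), np.float32(54.0), np.float32(52.0), [0.115, 0.009])]
```

>>> jog_arm --pt "0.003 0 0 0 0 0 -1" --pt "0.003 0 0 0 0 0 -1" --pt "0.003 0 0 0 0 0 -1" --pt "0.003 0 0 0 0 0 -1" --pt "0.003 0 0 0 0 0 -1"

```text
time_s: 9.7
ee_pos: [0.6211, -0.1949, 0.1054]
eef_rot: [3.14, 0.001, 1.63]
force: [2.2, -6.5, 10.8]
grip_width: 0.0215
grip_force: 50.0
```

```bash
cat >> h.py <<'E'
def look(f,**k):
    o=ctrl.get_obs(); m=ctrl.camera_model("wrist"); im=ctrl.camera("wrist")[:,:,::-1].copy(); cv2.imwrite(f"pics/{f}.png",im)
    print(o["time_s"],o["ee_pos"].round(4),o["eef_rot"].round(3),o["force"].round(1)); balls(im,m,o,**k)
E
python3 -c "
from h import *
look('d3')"
```

```text
9.7 [ 0.6211 -0.1949  0.1054] [3.14e+00 1.00e-03 1.63e+00] [ 2.2 -6.5 10.8]
45 [(np.float32(344.0), np.float32(72.0), np.float32(56.0), [0.105, 0.01])]
35 [(np.float32(324.0), np.float32(184.0), np.float32(52.0), [0.044, -0.001]), (np.float32(344.0), np.float32(72.0), np.float32(56.0), [0.105, 0.01])]
28 [(np.float32(324.0), np.float32(184.0), np.float32(52.0), [0.044, -0.001]), (np.float32(344.0), np.float32(72.0), np.float32(56.0), [0.105, 0.01])]
22 [(np.float32(324.0), np.float32(184.0), np.float32(52.0), [0.044, -0.001]), (np.float32(344.0), np.float32(72.0), np.float32(56.0), [0.105, 0.01])]
```

>>> jog_arm --pt "0.004 0 0 0 0 0 -1" --pt "0.004 0 0 0 0 0 -1" --pt "0.004 0 0 0 0 0 -1" --pt "0.004 0 0 0 0 0 -1" --pt "0.004 0 0 0 0 0 -1"

```text
time_s: 10.25
ee_pos: [0.6199, -0.1749, 0.1054]
eef_rot: [3.14, 0.001, 1.63]
force: [3.8, -7.0, 10.7]
grip_width: 0.0215
grip_force: 50.0
```

>>> jog_arm --pt "0.004 0 0 0 0 0 -1" --pt "0.004 0 0 0 0 0 -1" --pt "0.004 0 0 0 0 0 -1" --pt "0.004 0 0 0 0 0 -1" --pt "0.004 0 0 0 0 0 -1"

```text
time_s: 10.75
ee_pos: [0.6187, -0.1549, 0.1054]
eef_rot: [3.14, 0.001, 1.63]
force: [0.2, -2.8, 6.2]
grip_width: 0.0215
grip_force: 50.0
```

```bash
python3 -c "
from h import *
look('d4')"
```

```text
10.75 [ 0.6187 -0.1549  0.1054] [3.14e+00 1.00e-03 1.63e+00] [ 0.2 -2.8  6.2]
45 [(np.float32(344.0), np.float32(148.0), np.float32(51.0), [0.064, 0.011])]
35 [(np.float32(344.0), np.float32(148.0), np.float32(51.0), [0.064, 0.011]), (np.float32(316.0), np.float32(248.0), np.float32(47.0), [0.004, -0.005])]
28 [(np.float32(344.0), np.float32(148.0), np.float32(51.0), [0.064, 0.011]), (np.float32(316.0), np.float32(248.0), np.float32(47.0), [0.004, -0.005])]
22 [(np.float32(344.0), np.float32(148.0), np.float32(51.0), [0.064, 0.011]), (np.float32(316.0), np.float32(248.0), np.float32(47.0), [0.004, -0.005])]
```

>>> jog_arm --pt "0.004 0 0 0 0 0 -1" --pt "0.004 0 0 0 0 0 -1" --pt "0.004 0 0 0 0 0 -1" --pt "0.004 0 0 0 0 0 -1" --pt "0.004 0 0 0 0 0 -1"

```text
time_s: 11.3
ee_pos: [0.6176, -0.135, 0.1054]
eef_rot: [3.14, 0.001, 1.63]
force: [0.9, -4.6, 7.7]
grip_width: 0.0215
grip_force: 50.0
```

>>> jog_arm --pt "0.002 0 0 0 0 0 -1" --pt "0.001 0 0 0 0 0 -1"

```text
time_s: 11.5
ee_pos: [0.6175, -0.1319, 0.1054]
eef_rot: [3.139, 0.001, 1.63]
force: [0.7, -3.5, 5.1]
grip_width: 0.0214
grip_force: 50.0
```

>>> jog_arm --pt "0.0015 0 0 0 0 0 -1" --pt "0.001 0 0 0 0 0 -1"

```text
time_s: 11.7
ee_pos: [0.6173, -0.1295, 0.1054]
eef_rot: [3.14, 0.001, 1.63]
force: [0.1, -2.0, 2.6]
grip_width: 0.0217
grip_force: 50.0
```

```bash
python3 -c "
from h import *
look('d5')"
```

```text
11.7 [ 0.6173 -0.1295  0.1054] [3.14e+00 1.00e-03 1.63e+00] [ 0.1 -2.   2.6]
28 [(np.float32(342.0), np.float32(192.0), np.float32(51.0), [0.039, 0.01])]
22 [(np.float32(338.0), np.float32(192.0), np.float32(55.0), [0.039, 0.007])]
```

>>> jog_arm --pt "0.001 0 0 0 0 0 -1" --pt "0.001 0 0 0 0 0 -1"

```text
time_s: 11.95
ee_pos: [0.6172, -0.1279, 0.1056]
eef_rot: [3.139, 0.002, 1.63]
force: [-0.0, -7.2, 9.4]
grip_width: 0.022
grip_force: 50.0
```

>>> jog_arm --pt "0.001 0 0 0 0 0 -1" --pt "0 0 0 0 0 0 -1"

```text
time_s: 12.15
ee_pos: [0.6171, -0.1274, 0.1058]
eef_rot: [3.139, 0.003, 1.63]
force: [0.2, -8.5, 10.2]
grip_width: 0.0213
grip_force: 50.0
```

>>> jog_arm --pt "-0.0041 0 -0.0037 0 0.04 0 -1" --pt "-0.0051 0 -0.0045 0 0.05 0 -1" --pt "-0.0051 0 -0.0045 0 0.05 0 -1" --pt "-0.0051 0 -0.0045 0 0.05 0 -1" --pt "-0.0051 0 -0.0045 0 0.05 0 -1"

```text
time_s: 12.65
ee_pos: [0.6179, -0.1523, 0.1234]
eef_rot: [-3.141, -0.243, 1.63]
force: [0.4, 0.9, -2.7]
grip_width: 0.0216
grip_force: 50.0
```

>>> jog_arm --pt "0 0 0 0 0 0 -1" --pt "0 0 0 0 0 0 -1"

```text
time_s: 12.85
ee_pos: [0.6179, -0.1524, 0.1231]
eef_rot: [-3.141, -0.239, 1.629]
force: [-0.1, 0.2, -1.8]
grip_width: 0.0217
grip_force: 50.0
```

```bash
python3 -c "
from h import *
look('d6',z=.045)"
```

```text
12.85 [ 0.6179 -0.1524  0.1231] [-3.141 -0.239  1.629] [-0.1  0.2 -1.8]
22 [(np.float32(338.0), np.float32(214.0), np.float32(50.0), [0.022, 0.009])]
```

>>> jog_arm --pt "0.002 0 -0.0097 0 0 0 -1" --pt "0.0047 0 -0.0195 0 0 0 -1" --pt "0.0071 0 -0.0292 0 0 0 -1" --pt "0.0071 0 -0.0292 0 0 0 -1" --pt "0.0071 0 -0.0292 0 0 0 -1"

```text
time_s: 13.4
ee_pos: [0.618, -0.1525, 0.2457]
eef_rot: [3.141, -0.239, 1.631]
force: [0.8, -0.2, -2.5]
grip_width: 0.0217
grip_force: 50.0
```

>>> jog_arm --pt "0.0071 0 -0.0292 0 0 0 -1" --pt "0.0047 0 -0.0195 0 0 0 -1" --pt "0 0 0 0 0 0 -1" --pt "0 0 0 0 0 0 -1" --pt "0 0 0 0 0 0 -1"

```text
time_s: 13.9
ee_pos: [0.6179, -0.1529, 0.2923]
eef_rot: [-3.139, -0.241, 1.629]
force: [-0.7, 0.4, -3.2]
grip_width: 0.0212
grip_force: 50.0
```

```bash
python3 - <<'E'
from h import *
o=ctrl.get_obs(); im=ctrl.camera("wrist")[:,:,::-1].copy(); s=ctrl.camera("side")[:,:,::-1].copy()
print(o["time_s"],o["ee_pos"].round(4),o["eef_rot"].round(3),o["force"].round(1))
p=proj(o["ee_pos"],ctrl.camera_model("side"))[0].round().astype(int);print(p)
x0,y0=max(p[0]-60,0),max(p[1]-40,0)
cv2.imwrite("pics/l1.png",np.hstack([cv2.resize(im[80:480,120:520],(400,400)),cv2.resize(s[y0:y0+120,x0:x0+120],(400,400),interpolation=cv2.INTER_CUBIC)]))
E
```

```text
13.9 [ 0.6179 -0.1529  0.2923] [-3.139 -0.241  1.629] [-0.7  0.4 -3.2]
[349 188]
```

View pics/l1.png

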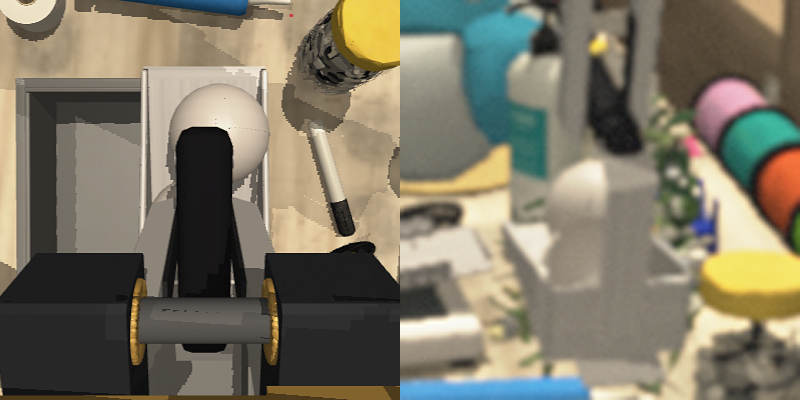

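Both balls are in the scoop: one is visible under the front of the grip, the second behind it against the rear wall. Nose edge is at the same pixel as before, so the grip has not slipped. Next I carry it to the scale.

```bash
cat >> h.py <<'E'
CO=np.array([.4342,.2433,.0515]); YAW=.0968; PC=-np.radians(6); OX=-.0135; UZ=.1004
def tcp(hx,hz,beta,hy=0):
    """TCP pose for the scoop's heel at (hx,hy,hz) in the cradle, nose up by beta over flat"""
    Rc=R.from_euler('xyz',[0,PC,YAW]); Rs=Rc*R.from_euler('y',-beta)
    return CO+Rc.apply([hx,hy,hz])+Rs.apply([.0775-OX,0,UZ]),np.array([np.pi,PC-beta,YAW])
def heel(o):
    Rc=R.from_euler('xyz',[0,PC,YAW]); T=R.from_euler('xyz',o["eef_rot"])
    h=o["ee_pos"]+T.apply([OX-.0775,0,UZ]); n=o["ee_pos"]+T.apply([OX+.0775,0,UZ])
    return Rc.inv().apply(h-CO).round(4),Rc.inv().apply(n-CO).round(4)
E
python3 - <<'E'
from h import *
print(tcp(.004,0,0),tcp(.03,.04,.14))
s=plan([.52,-.11,.29],[np.pi,-.243,1.5],4,g=-1)
s=plan([.50,.18,.28],[np.pi,-.243,.097],12,start=s,g=-1)
a=tcp(.03,.04,.14); s=plan(*a,4,start=s,g=-1)
E
```

```text
(array([0.51779175, 0.25141705, 0.1612802 ]), array([ 3.14159265, -0.10471976,  0.0968    ])) (array([0.5233983 , 0.25196147, 0.21387322]), array([ 3.14159265, -0.24471976,  0.0968    ]))
[[0.0117, -0.0238, 0.0036, -0.0082, 0.0006, 0.0314, -1.0], [0.0109, -0.0242, 0.0034, -0.0082, 0.0006, 0.0314, -1.0], [0.0102, -0.0245, 0.0032, -0.0082, 0.0006, 0.0314, -1.0], [0.0094, -0.0249, 0.003, -0.0082, 0.0006, 0.0314, -1.0]]
[[0.0231, -0.0034, 0.0066, -0.0281, -0.0, 0.1135, -1.0], [0.0225, -0.0061, 0.0064, -0.0281, -0.0, 0.1135, -1.0], [0.0217, -0.0088, 0.0062, -0.0281, -0.0, 0.1135, -1.0], [0.0205, -0.0114, 0.006, -0.0281, -0.0, 0.1135, -1.0], [0.0191, -0.0138, 0.0056, -0.0281, -0.0, 0.1135, -1.0]]
[[0.0174, -0.016, 0.0052, -0.0281, -0.0, 0.1135, -1.0], [0.0155, -0.0181, 0.0047, -0.0281, -0.0, 0.1135, -1.0], [0.0133, -0.0198, 0.0042, -0.0281, -0.0, 0.1135, -1.0], [0.011, -0.0213, 0.0036, -0.0281, -0.0, 0.1135, -1.0], [0.0085, -0.0225, 0.003, -0.0281, -0.0, 0.1135, -1.0]]
[[0.0059, -0.0234, 0.0023, -0.0281, -0.0, 0.1135, -1.0], [0.0032, -0.024, 0.0017, -0.0281, -0.0, 0.1135, -1.0]]
[[0.0034, -0.0173, 0.0179, -0.0, 0.0004, 0.0, -1.0], [0.0034, -0.0173, 0.0179, -0.0, 0.0004, 0.0, -1.0], [0.0033, -0.0173, 0.0179, -0.0, 0.0004, 0.0, -1.0], [0.0033, -0.0173, 0.0179, -0.0, 0.0004, 0.0, -1.0]]
```

>>> jog_arm --pt "0.006 -0.012 0.002 -0.008 0.001 0.031 -1" --pt "0.011 -0.024 0.003 -0.008 0.001 0.031 -1" --pt "0.01 -0.024 0.003 -0.008 0.001 0.031 -1" --pt "0.01 -0.025 0.003 -0.008 0.001 0.031 -1" --pt "0.005 -0.012 0.002 0 0 0 -1"

```text
time_s: 14.5
ee_pos: [0.5197, -0.1082, 0.291]
eef_rot: [3.141, -0.244, 1.501]
force: [0.7, -0.7, -2.4]
grip_width: 0.0215
grip_force: 50.0
```

>>> jog_arm --pt "0.023 -0.0034 0.0066 -0.028 0 0.1135 -1" --pt "0.0225 -0.006 0.0064 -0.028 0 0.1135 -1" --pt "0.0217 -0.009 0.0062 -0.028 0 0.1135 -1" --pt "0.0205 -0.0114 0.006 -0.028 0 0.1135 -1" --pt "0.019 -0.014 0.0056 -0.028 0 0.1135 -1"

```text
time_s: 15.0
ee_pos: [0.5121, 0.0126, 0.2865]
eef_rot: [-3.141, -0.244, 0.912]
force: [0.5, 0.4, -3.6]
grip_width: 0.0216
grip_force: 50.0
```

>>> jog_arm --pt "0.0174 -0.016 0.005 -0.028 0 0.1135 -1" --pt "0.0155 -0.018 0.0047 -0.028 0 0.1135 -1" --pt "0.0133 -0.02 0.0042 -0.028 0 0.1135 -1" --pt "0.011 -0.021 0.0036 -0.028 0 0.1135 -1" --pt "0.0085 -0.0225 0.003 -0.028 0 0.1135 -1"

```text
time_s: 15.5
ee_pos: [0.5037, 0.1332, 0.2827]
eef_rot: [-3.14, -0.244, 0.327]
force: [0.9, -0.9, -1.8]
grip_width: 0.0216
grip_force: 50.0
```

>>> jog_arm --pt "0.006 -0.0234 0.0023 -0.028 0 0.1135 -1" --pt "0.003 -0.024 0.0017 -0.028 0 0.1135 -1" --pt "0 0 0 0 0 0 -1" --pt "0 0 0 0 0 0 -1"

```text
time_s: 15.9
ee_pos: [0.5003, 0.181, 0.2809]
eef_rot: [-3.14, -0.242, 0.102]
force: [0.2, -0.8, -2.8]
grip_width: 0.0217
grip_force: 50.0
```

```bash
python3 - <<'E'
from h import *
o=ctrl.get_obs(); print(o["time_s"],o["ee_pos"],o["eef_rot"],o["force"],o["qpos"].round(2))
print(heel(o)); plan(*tcp(.03,.03,.14),6,g=-1)
E
```

```text
15.9 [0.50026962 0.18102181 0.28093049] [-3.14005084 -0.24224113  0.1016827 ] [ 0.17272321 -0.81627212 -2.78349579] [ 0.3   0.07  1.64 -0.05  1.2   1.78]
(array([ 0.007 , -0.0685,  0.11  ]), array([ 0.1606, -0.0678,  0.1313]))
[[0.002, -0.0113, 0.0137, -0.0005, 0.0004, 0.0008, -1.0], [0.002, -0.0114, 0.0137, -0.0005, 0.0004, 0.0008, -1.0], [0.0019, -0.0114, 0.0137, -0.0005, 0.0004, 0.0008, -1.0], [0.0019, -0.0114, 0.0137, -0.0005, 0.0004, 0.0008, -1.0], [0.0019, -0.0114, 0.0137, -0.0005, 0.0004, 0.0008, -1.0]]
[[0.0019, -0.0114, 0.0137, -0.0005, 0.0004, 0.0008, -1.0]]
```

>>> jog_arm --pt "0.003 -0.0115 0.011 0 0 0.001 -1" --pt "0.003 -0.0115 0.012 0 0 0.001 -1" --pt "0.002 -0.0115 0.014 0 0 0.001 -1" --pt "0.002 -0.0115 0.015 0 0 0.001 -1" --pt "0.001 -0.0115 0.015 0 0 0.001 -1"

```text
time_s: 16.4
ee_pos: [0.522, 0.2416, 0.2174]
eef_rot: [-3.139, -0.242, 0.094]
force: [0.5, -0.2, -2.1]
grip_width: 0.0218
grip_force: 50.0
```

>>> jog_arm --pt "0.001 -0.011 0.015 0 0 0 -1" --pt "0 0 0 0 0 0 -1" --pt "0 0 0 0 0 0 -1"

```text
time_s: 16.7
ee_pos: [0.5252, 0.2522, 0.2044]
eef_rot: [-3.139, -0.242, 0.094]
force: [0.6, -0.5, -2.6]
grip_width: 0.0214
grip_force: 50.0
```

```bash
python3 - <<'E'
from h import *
o=ctrl.get_obs(); print(o["time_s"],o["ee_pos"],o["eef_rot"],o["force"])
cv2.imwrite("pics/p1.png",ctrl.camera("wrist")[:,:,::-1]);cv2.imwrite("pics/p1s.png",ctrl.camera("side")[:,:,::-1])
print(heel(o)); plan(*tcp(.03,.006,.14),5,g=-1)
# lip edge check: where cradle guides should appear in the wrist view
E
```

```text
16.7 [0.52519846 0.25223151 0.20441913] [-3.13881823 -0.24232581  0.09400857] [ 0.60999457 -0.5403158  -2.59121189]
(array([0.0306, 0.0006, 0.0306]), array([1.841e-01, 1.000e-04, 5.190e-02]))
[[-0.0009, -0.0, 0.005, -0.0005, 0.0001, -0.0007, -1.0], [-0.001, -0.0, 0.005, -0.0005, 0.0001, -0.0007, -1.0], [-0.001, -0.0, 0.005, -0.0005, 0.0001, -0.0007, -1.0], [-0.001, -0.0, 0.005, -0.0005, 0.0001, -0.0007, -1.0], [-0.001, -0.0, 0.005, -0.0005, 0.0001, -0.0007, -1.0]]
```

>>> jog_arm --pt "-0.001 0 0.005 -0.0005 0 -0.0007 -1" --pt "-0.001 0 0.005 -0.0005 0 -0.0007 -1" --pt "-0.001 0 0.005 -0.0005 0 -0.0007 -1" --pt "-0.001 0 0.005 -0.0005 0 -0.0007 -1" --pt "0 0 0 0 0 0 -1"

```text
time_s: 17.3
ee_pos: [0.526, 0.2521, 0.1838]
eef_rot: [-3.141, -0.242, 0.096]
force: [0.3, -0.1, -3.0]
grip_width: 0.0214
grip_force: 50.0
```

>>> jog_arm --pt "-0.0004 0 0.002 0 0 0 -1" --pt "-0.0004 0 0.002 0 0 0 -1" --pt "0 0 0 0 0 0 -1"

```text
time_s: 17.6
ee_pos: [0.5264, 0.2523, 0.1804]
eef_rot: [-3.141, -0.243, 0.096]
force: [0.2, -0.3, -2.7]
grip_width: 0.0216
grip_force: 50.0
```

>>> jog_arm --pt "-0.0003 0 0.0015 0 0 0 -1" --pt "0 0 0 0 0 0 -1"

```text
time_s: 17.8
ee_pos: [0.5265, 0.2523, 0.179]
eef_rot: [-3.141, -0.243, 0.096]
force: [-0.5, -0.2, -2.1]
grip_width: 0.0217
grip_force: 50.0
```

>>> jog_arm --pt "-0.0003 0 0.0015 0 0 0 -1" --pt "0 0 0 0 0 0 -1"

```text
time_s: 18.0
ee_pos: [0.5265, 0.2524, 0.1775]
eef_rot: [-3.141, -0.243, 0.096]
force: [-1.1, 1.1, -3.0]
grip_width: 0.0218
grip_force: 50.0
```

>>> jog_arm --pt "-0.0002 0 0.001 0 0 0 -1" --pt "0 0 0 0 0 0 -1"

```text
time_s: 18.2
ee_pos: [0.5268, 0.2525, 0.177]
eef_rot: [-3.141, -0.244, 0.096]
force: [-1.7, 0.9, 3.0]
grip_width: 0.0215
grip_force: 50.0
```

>>> jog_arm --pt "-0.0002 0 0.001 0 0 0 -1" --pt "0 0 0 0 0 0 -1"

```text
time_s: 18.4
ee_pos: [0.5272, 0.2526, 0.1768]
eef_rot: [-3.14, -0.246, 0.096]
force: [-1.2, 1.0, 7.3]
grip_width: 0.0219
grip_force: 50.0
```

>>> jog_arm --pt "-0.0002 0 0.001 0 0 0 -1" --pt "0 0 0 0 0 0 -1"

```text
time_s: 18.6
ee_pos: [0.5278, 0.2528, 0.1765]
eef_rot: [-3.14, -0.248, 0.096]
force: [1.5, 1.5, 10.1]
grip_width: 0.0215
grip_force: 50.0
```

```bash
python3 - <<'E'
from h import *
o=ctrl.get_obs(); print(o["time_s"],o["ee_pos"],o["eef_rot"],o["force"],heel(o))
E
```

```text
18.6 [0.52782443 0.25276838 0.17647332] [-3.13978621 -0.24774206  0.09604028] [ 1.46541473  1.47790945 10.05104614] (array([0.0309, 0.0006, 0.0021]), array([0.1843, 0.0005, 0.0242]))
```

>>> jog_arm --pt "0.0006 0 -0.004 0 0 0 -1" --pt "0 0 0 0 0 0 -1"

```text
time_s: 18.8
ee_pos: [0.5263, 0.2521, 0.1787]
eef_rot: [-3.141, -0.244, 0.096]
force: [-0.4, 0.5, -1.9]
grip_width: 0.0217
grip_force: 50.0
```

```bash
sed -i 's/CO=np.array(\[.4342,.2433,.0515\])/CO=np.array([.4342,.2433,.0540])/' h.py; python3 - <<'E'
from h import *
o=ctrl.get_obs(); print(o["time_s"],o["ee_pos"],o["eef_rot"],o["force"],heel(o))
E
```

```text
18.8 [0.52633679 0.25214861 0.1787231 ] [-3.14125444 -0.24360405  0.09616332] [-0.40350687  0.47365461 -1.86741538] (array([ 0.0289, -0.    ,  0.0023]), array([ 1.824e-01, -1.000e-04,  2.380e-02]))
```

>>> jog_arm --pt "-0.004 0 -0.0006 0 0 0 -1" --pt "-0.004 0 -0.0006 0 0 0 -1" --pt "-0.004 0 -0.0006 0 0 0 -1" --pt "-0.003 0 -0.0004 0 0 0 -1" --pt "-0.003 0 -0.0004 0 0 0 -1"

```text
time_s: 19.3
ee_pos: [0.508, 0.2505, 0.1767]
eef_rot: [-3.141, -0.244, 0.096]
force: [-0.3, 0.2, -2.1]
grip_width: 0.022
grip_force: 50.0
```

>>> jog_arm --pt "-0.002 0 -0.0003 0 0 0 -1" --pt "-0.002 0 -0.0003 0 0 0 -1" --pt "0 0 0 0 0 0 -1"

```text
time_s: 19.6
ee_pos: [0.5042, 0.2502, 0.1764]
eef_rot: [-3.141, -0.244, 0.096]
force: [-0.2, -0.1, -2.2]
grip_width: 0.0218
grip_force: 50.0
```

>>> jog_arm --pt "-0.002 0 -0.0003 0 0 0 -1" --pt "0 0 0 0 0 0 -1"

```text
time_s: 19.8
ee_pos: [0.5022, 0.25, 0.1761]
eef_rot: [-3.141, -0.243, 0.096]
force: [-0.2, 0.4, -2.7]
grip_width: 0.0217
grip_force: 50.0
```

```bash
python3 - <<'E'
from h import *
o=ctrl.get_obs(); print(o["time_s"],o["ee_pos"],o["eef_rot"],o["force"],heel(o))
E
```

```text
19.8 [0.50218123 0.24996251 0.17611817] [-3.14102387 -0.24347059  0.09615995] [-0.21606481  0.38757439 -2.73370287] (array([0.0045, 0.0002, 0.0023]), array([1.58e-01, 1.00e-04, 2.37e-02]))
```

Heel estimated 4.5 mm from the web; I feel for the web in small steps.

>>> jog_arm --pt "-0.0015 0 -0.0002 0 0 0 -1" --pt "0 0 0 0 0 0 -1"

```text
time_s: 20.0
ee_pos: [0.5007, 0.2498, 0.1759]
eef_rot: [-3.141, -0.243, 0.096]
force: [1.1, 0.6, -2.2]
grip_width: 0.0217
grip_force: 50.0
```

>>> jog_arm --pt "-0.0015 0 -0.0002 0 0 0 -1" --pt "0 0 0 0 0 0 -1"

```text
time_s: 20.2
ee_pos: [0.4995, 0.2497, 0.176]
eef_rot: [-3.141, -0.244, 0.096]
force: [2.3, -0.5, -2.4]
grip_width: 0.0218
grip_force: 50.0
```

>>> jog_arm --pt "-0.0015 0 -0.0002 0 0 0 -1" --pt "0 0 0 0 0 0 -1"

```text
time_s: 20.4
ee_pos: [0.4984, 0.2496, 0.1763]
eef_rot: [-3.141, -0.246, 0.096]
force: [5.1, 0.2, 0.5]
grip_width: 0.0217
grip_force: 50.0
```

>>> jog_arm --pt "0.003 0 0.0004 0 0 0 -1" --pt "0.003 0 0.0004 0 0 0 -1" --pt "0 0 0 0 0 0 -1"

```text
time_s: 20.7
ee_pos: [0.5038, 0.25, 0.1759]
eef_rot: [-3.141, -0.242, 0.096]
force: [-0.4, 0.6, -2.4]
grip_width: 0.0219
grip_force: 50.0
```

>>> jog_arm --pt "0.0035 0 0.0032 0 -0.035 0 -1" --pt "0.0035 0 0.0032 0 -0.035 0 -1" --pt "0.0025 0 0.0023 0 -0.025 0 -1" --pt "0 0 0 0 0 0 -1"

```text
time_s: 21.1
ee_pos: [0.5151, 0.251, 0.1692]
eef_rot: [-3.141, -0.147, 0.096]
force: [0.1, 0.1, -2.7]
grip_width: 0.0218
grip_force: 50.0
```

```bash
python3 - <<'E'
from h import *
o=ctrl.get_obs(); print(o["time_s"],o["ee_pos"],o["eef_rot"],o["force"],heel(o))
E
```

```text
21.1 [0.51514894 0.25103991 0.16921755] [-3.14131982 -0.14712597  0.09575281] [ 0.12774816  0.0720482  -2.651341  ] (array([ 0.0063, -0.    ,  0.0019]), array([ 0.1611, -0.0002,  0.0085]))
```

>>> jog_arm --pt "0.0022 0 0.002 0 -0.0215 0 -1" --pt "0.0021 0 0.002 0 -0.021 0 -1" --pt "0 0 0 0 0 0 -1"

```text
time_s: 21.4
ee_pos: [0.52, 0.2517, 0.1665]
eef_rot: [-3.141, -0.105, 0.096]
force: [1.0, -0.2, -2.8]
grip_width: 0.022
grip_force: 50.0
```

>>> jog_arm --pt "0 0 0.001 0 0 0 -1" --pt "0 0 0 0 0 0 -1"

```text
time_s: 21.6
ee_pos: [0.5198, 0.2517, 0.1662]
eef_rot: [-3.141, -0.107, 0.096]
force: [-5.2, -2.0, 6.0]
grip_width: 0.0217
grip_force: 50.0
```

```bash
python3 - <<'E'
from h import *
o=ctrl.get_obs(); print(o["time_s"],o["ee_pos"],o["eef_rot"],o["force"],heel(o))
E
```

```text
21.6 [0.51977158 0.25169597 0.16622448] [-3.14093395 -0.10677574  0.09629306] [-5.2421508  -1.96692274  5.96272194] (array([0.0064, 0.0002, 0.002 ]), array([1.614e-01, 1.000e-04, 2.400e-03]))
```

>>> jog_arm --pt "-0.0015 0 -0.001 0 0 0 -1" --pt "0 0 0 0 0 0 -1"

```text
time_s: 21.8
ee_pos: [0.518, 0.2515, 0.1663]
eef_rot: [-3.141, -0.106, 0.096]
force: [0.2, -0.4, -2.9]
grip_width: 0.0217
grip_force: 50.0
```

```bash
python3 - <<'E'
from h import *
o=ctrl.get_obs(); print(o["time_s"],o["ee_pos"],o["eef_rot"],o["force"],o["moment"],heel(o))
E
```

```text
21.8 [0.51798641 0.25150594 0.16626432] [-3.14106259 -0.10610166  0.09638673] [ 0.17369142 -0.44873714 -2.87203826] [-0.05511409  0.16892435 -0.00575082] (array([0.0046, 0.0002, 0.0023]), array([1.596e-01, 1.000e-04, 2.500e-03]))
```

>>> jog_arm --pt "0 0 0.001 0 0 0 -1" --pt "0 0 0 0 0 0 -1"

```text
time_s: 22.0
ee_pos: [0.5182, 0.2516, 0.1661]
eef_rot: [-3.141, -0.106, 0.096]
force: [-6.1, -1.3, 8.3]
grip_width: 0.0216
grip_force: 50.0
```

```bash
python3 - <<'E'
from h import *
o=ctrl.get_obs(); print(o["time_s"],o["ee_pos"],o["eef_rot"],o["force"],o["moment"],heel(o))
E
```

```text
22.0 [0.51816351 0.25162629 0.16609601] [-3.14080541 -0.10642474  0.09631141] [-6.07248659 -1.32368063  8.26839615] [-0.38034181  1.14167123 -0.09099985] (array([0.0048, 0.0003, 0.0021]), array([0.1598, 0.0002, 0.0024]))
```

>>> jog_arm --pt "0 0 -0.0008 0 0 0 -1" --pt "0 0 0 0 0 0 -0.4" --pt "0 0 0 0 0 0 -0.2" --pt "0 0 0 0 0 0 0" --pt "0 0 0 0 0 0 0.2"

```text
time_s: 22.5
ee_pos: [0.5182, 0.2515, 0.1661]
eef_rot: [-3.141, -0.106, 0.096]
force: [-1.3, 0.0, 0.6]
grip_width: 0.0489
grip_force: 0.0
```

>>> jog_arm --pt "0 0 0 0 0 0 0.2" --pt "0 0 0 0 0 0 0.2" --pt "0 0 0 0 0 0 0.2"

```text
time_s: 22.8
ee_pos: [0.5182, 0.2515, 0.1661]
eef_rot: [-3.141, -0.106, 0.096]
force: [-0.4, 0.1, 0.2]
grip_width: 0.0564
grip_force: 0.0
```

```bash
python3 - <<'E'
from h import *
o=ctrl.get_obs(); m=ctrl.camera_model("wrist"); im=ctrl.camera("wrist")[:,:,::-1].copy(); cv2.imwrite("pics/r1.png",im)
print(o["time_s"],o["ee_pos"],o["eef_rot"],o["force"],o["grip_width"])
g=cv2.cvtColor(im,cv2.COLOR_BGR2GRAY).astype(float)
p=cv2.cvtColor(cv2.imread("pics/p1.png"),cv2.COLOR_BGR2GRAY).astype(float)
# scoop as held (p1) against released (r1): shift of nose/bar region
for n,(v0,v1,u0,u1) in dict(nosestrip=(130,175,250,400),barfront=(195,260,285,360)).items():
    r=cv2.matchTemplate(g[v0-25:v1+25,u0-25:u1+25].astype(np.uint8),p[v0:v1,u0:u1].astype(np.uint8),cv2.TM_CCOEFF_NORMED)
    _,s,_,l=cv2.minMaxLoc(r); print(n,round(s,3),l[0]-25,l[1]-25)
E
```

```text
22.8 [0.51821037 0.25150099 0.16609225] [-3.14102954 -0.10610491  0.09622027] [-0.36894146  0.05074836  0.2102229 ] 0.05640791304364721
nosestrip 0.432 0 1
barfront 0.964 0 3
```

>>> jog_arm --pt "0 0 -0.01 0 0 0 0.2" --pt "0 0 -0.012 0 0 0 0.2" --pt "0 0 -0.015 0 0 0 0.2" --pt "0.01 0 -0.013 0 0 0 -1" --pt "0.01 0 0 0 0 0 -1"

```text
time_s: 23.35
ee_pos: [0.5337, 0.2533, 0.2211]
eef_rot: [-3.14, -0.11, 0.096]
force: [0.4, 0.3, 0.3]
grip_width: 0.0439
grip_force: 0.0
```

>>> jog_arm --pt "0 0 0 0 0 0 -1" --pt "0 0 0 0 0 0 -1" --pt "0 0 0 0 0 0 -1" --pt "0 0 0 0 0 0 -1" --pt "0 0 0 0 0 0 -1"

```text
time_s: 23.85
ee_pos: [0.5325, 0.2529, 0.2177]
eef_rot: [-3.141, -0.106, 0.096]
force: [0.1, 0.1, -0.5]
grip_width: 0.0041
grip_force: 0.0
```

>>> jog_arm --pt "0 0 0 0 0 0 -1" --pt "0 0 0.008 0 0 0 -1" --pt "0 0 0.006 0 0 0 -1" --pt "0 0 0.003 0 0 0 -1" --pt "0 0 0 0 0 0 -1"

```text
time_s: 24.35
ee_pos: [0.5343, 0.253, 0.2002]
eef_rot: [-3.141, -0.105, 0.096]
force: [0.5, -0.5, -0.3]
grip_width: 0.0005
grip_force: 0.0
```

```bash
python3 - <<'E'
from h import *
o=ctrl.get_obs(); print(o["time_s"],o["ee_pos"],o["force"],o["grip_width"])
Rc=R.from_euler('xyz',[0,PC,YAW]); print(Rc.inv().apply(o["ee_pos"]-CO))
E
```

```text
24.35 [0.53432858 0.25295067 0.20019487] [ 0.52910644 -0.48187278 -0.3488264 ] 0.0004598690578129244
[ 1.15323022e-01 -7.18279760e-05  1.34879213e-01]
```

>>> jog_arm --pt "0 0 0.003 0 0 0 -1" --pt "0 0 0 0 0 0 -1"

```text
time_s: 24.55
ee_pos: [0.5348, 0.2531, 0.1978]
eef_rot: [-3.141, -0.106, 0.096]
force: [1.0, 1.0, -0.4]
grip_width: 0.0004
grip_force: 0.0
```

>>> jog_arm --pt "0 0 0.001 0 0 0 -1" --pt "0 0 0 0 0 0 -1"

```text
time_s: 24.75
ee_pos: [0.5349, 0.2531, 0.197]
eef_rot: [-3.141, -0.106, 0.096]
force: [-0.2, -0.7, -0.4]
grip_width: 0.0002
grip_force: 0.0
```

>>> jog_arm --pt "0 0 0.001 0 0 0 -1" --pt "0 0 0 0 0 0 -1"

```text
time_s: 24.95
ee_pos: [0.5351, 0.2532, 0.1965]
eef_rot: [-3.141, -0.107, 0.096]
force: [-1.0, -1.1, 3.9]
grip_width: 0.0004
grip_force: 2.0
```

>>> jog_arm --pt "0 0 0.001 0 0 0 -1" --pt "0 0 0.0005 0 0 0 -1" --pt "0 0 0 0 0 0 -1"

```text
time_s: 25.25
ee_pos: [0.5354, 0.2532, 0.1964]
eef_rot: [-3.141, -0.108, 0.096]
force: [-8.1, -3.6, 15.5]
grip_width: 0.0003
grip_force: 8.3
```

>>> jog_arm --pt "0 0 -0.005 0 0 0 -1" --pt "-0.03 0 -0.003 0 0 0 -1" --pt "-0.03 0 0 0 0 0 -1" --pt "0 0 0.004 0 0 0 -1" --pt "0 0 0 0 0 0 -1"

```text
time_s: 25.75
ee_pos: [0.4754, 0.2474, 0.1921]
eef_rot: [-3.141, -0.106, 0.097]
force: [0.3, 0.1, 0.3]
grip_width: 0.0004
grip_force: 0.0
```

>>> jog_arm --pt "0 0 0.0015 0 0 0 -1" --pt "0 0 0 0 0 0 -1"

```text
time_s: 25.95
ee_pos: [0.4761, 0.2473, 0.1904]
eef_rot: [-3.141, -0.106, 0.096]
force: [0.2, -0.1, 0.1]
grip_width: 0.0004
grip_force: 0.0
```

>>> jog_arm --pt "0 0 0.001 0 0 0 -1" --pt "0 0 0 0 0 0 -1"

```text
time_s: 26.15
ee_pos: [0.4762, 0.2474, 0.1902]
eef_rot: [-3.141, -0.107, 0.096]
force: [-1.6, -1.5, 6.0]
grip_width: 0.0005
grip_force: 3.1
```

```bash
python3 - <<'E'
from h import *
o=ctrl.get_obs(); print(o["time_s"],o["ee_pos"],o["force"])
Rc=R.from_euler('xyz',[0,PC,YAW]); print(Rc.inv().apply(o["ee_pos"]-CO))
E
```

```text
26.15 [0.47615054 0.24737121 0.19023101] [-1.56648461 -1.52350731  5.98405727]
[ 5.61567596e-02 -2.32265650e-06  1.31079092e-01]
```

>>> jog_arm --pt "0 0 -0.02 0 0 0 -1" --pt "0 0 -0.03 0 0 0 -1" --pt "-0.01 0 -0.03 0 0 0 -1" --pt "-0.02 0 -0.02 0 0 0 -1" --pt "0 0 0 0 0 0 -1"

```text
time_s: 26.65
ee_pos: [0.4351, 0.2438, 0.2887]
eef_rot: [-3.139, -0.11, 0.096]
force: [0.0, -0.0, 0.0]
grip_width: 0.0002
grip_force: 0.0
```

```bash
python3 - <<'E'
from h import *
o=ctrl.get_obs(); m=ctrl.camera_model("wrist"); im=ctrl.camera("wrist")[:,:,::-1].copy(); cv2.imwrite("pics/f1.png",im)
print(o["time_s"],o["ee_pos"],o["force"])
Rc=R.from_euler('xyz',[0,PC,YAW]); S=CO+Rc.apply([.08,0,.002])
g=cv2.medianBlur(cv2.cvtColor(im,cv2.COLOR_BGR2GRAY),3)
for x in (-.0195,.0405):
    c=proj(S+Rc.apply([x,0,.033]),m)[0]; d=np.linalg.norm(S+Rc.apply([x,0,.033])+0-(-cv2.Rodrigues(m["rvec"])[0].T@m["tvec"])); r=m["intrinsics"][0,0]*.03/d
    print("expected ball px",c.round(),r.round(1))
for p2 in (40,30,22):
    c=cv2.HoughCircles(g,cv2.HOUGH_GRADIENT,1,25,param1=80,param2=p2,minRadius=int(r*.85),maxRadius=int(r*1.2))
    if c is not None: print(p2,c[0][:5].round())
E
```

```text
26.65 [0.43514048 0.24376424 0.28869594] [ 0.03554435 -0.02738898  0.01719808]
expected ball px [325. 177.] 33.2
expected ball px [325. 107.] 33.2
30 [[510. 268.  31.]]
22 [[512. 268.  29.]
 [ 92.  80.  37.]
 [318. 174.  33.]
 [312. 100.  33.]]
```

```bash
python3 -c "
from station import ctrl
print(ctrl.hand_in())"
```

```text
the job is handed in; nothing more can be done
None
```

I scooped both balls out of the tote, set the scoop in the scale's cradle, released it, and handed the job in at about 27 s. Light presses at two points along the grip showed it flat and firm, and my ball check from the last wrist picture was approximate; `hand_in()` gave no verdict.

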